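# Feed the core insert past the handwheel slack and reset the stop

### The arm

A 7-joint arm with a two-finger parallel gripper is mounted at the origin on the work surface. World frame = base frame: x ahead of the robot, y to its left, z up, the work surface at z = 0. Lengths are in m, angles in degrees, forces in N, time in s.
With the tool pointing down it reaches from about 0.425 to 0.875 m from the base axis. Payload 4.7 kg.
Tool frame: the origin (TCP) lies midway between the tips of the shut fingers; the grasp point (between the pads) lies 19 mm behind it; z points along the fingers, y is the line along which they close (so a half turn about z gives the same grasp; the last joint's range is limited). The gripper opens to 87 mm and grips with 3 to 60 N. Pads are 19 mm wide; open, the fingers measure 117 mm over their backs; the gripper's body (75 mm by 190 mm) begins 51 mm behind the grasp point.
Start: joints at [68.13, 18.392, -4.016, 83.108, 1.295, 78.541, -3.26], TCP at [0.251, -0.6, 0.223] pointing down, gripper open.
Joint ranges: [-163.93, 163.93], [-17.29, 119.83], [-79.2, 71.16], [3.27, 140.29], [-89.18, 269.18], [5.43, 117.66], [-154.24, 154.24]. Speed limits (degrees/s): [147.25, 147.25, 180, 180, 180, 180, 180].

### API

Orientations are given as [roll, pitch, yaw] about the fixed x, y, z axes, in that order (R = Rz(yaw) Ry(pitch) Rx(roll)).
In Python, from cell import env, viewer, boxes_of, masks_of gives the robot as it stands. The module is installed in compiled form; this text tells all that it offers.
- The arm moves only by the tool apply_moves, never from a script. Its argument "moves" is a list of rows, each a list of 7 numbers: the shift along the tool's x, y, z scaled (see below), then the turn, a rotation vector about the tool's x, y, z scaled (see below), then the opening, from 0 (shut) to 1 (fully open). A call has 1 to 20 rows; each row is the pose to reach, as a shift and turn from the pose commanded when the call began, along the tool's axes at that moment; what a row does not reach only later rows make up. The controller multiplies each number of a shift by 0.2 m and each number of a turn by 1.5 rad. A row lasts 1/10 s, in which the tool goes at most 50 mm and 8.59 degrees, less where a joint would pass 70% of its speed; a pose out of reach is approached as far as the arm can. A call with a number of a shift or a turn outside -1 to 1 is refused whole. A call with a gripper value outside its range is refused whole. The fingers move at their own pace and stop on an object; "grip_force" is the grip in N (left out, the last holds). Time passes only in rows, so rows that repeat a pose let the fingers close. It gives the time, the measured TCP pose, the force, the opening and the grip force at its end, in the units of the state.
- env.get_obs(): the state, without advancing time (a new reading comes with each control period).
- viewer.read_camera(name): name is "scene" or "top"; returns the picture (420x560x3 uint8, red, green, blue); there is no depth.
- viewer.get_calibration(name): a dict with "fov_y" (degrees; the focal length in pixels is half the picture's height over the tangent of half this angle, whatever the lens; pixels are square), "cx", "cy" (the principal point, pixels), "position" and "orientation" of the camera in the world. Camera axes: x right, y up, looking along -z (the intrinsics and any distortion apply to the point x, -y, -z); pixel columns grow to the right and rows downward; lengths in m; the calibration is good to about 2 mm. A picture is of the moment at which its call begins. get_calibration takes no time and is no camera call.
- env.sign_off(): hands the job in; it is judged then, once.
Trained networks look in the newest picture that a camera, given by its name, has taken for a name from the list of things; names that differ only in an ending like _2 or _b are one class to them, and where a whole thing is asked for, a point or a joint stands for the part that bears it (a point fixed in the world has none). Each returns a list of dicts, best first, with "conf" (0 to 1); they miss things now and then, are a little off and sometimes report something else, mostly with a low value. They report only what shows in the picture. A call takes as long as a camera call. They do not tell look-alikes from the thing itself.
- boxes_of(camera, target): "location" ([column, row] in pixels, amid what is visible of it).
- masks_of(camera, target): "pixels" (420x560 bool, what is visible of it) and "location" ([column, row] in pixels, amid what is visible of it).
The state is a dict: "time_s": time; "qpos": joint angles; "joint_velocities": joint speeds; "effort": joint torques, N m; "tool_pos": TCP position; "tool_rot": TCP orientation; "force": force on the tool from outside, world axes, zero at the start; "wrist_torque": the same for the moment, N m; "grip_width": finger opening in m; "grasp_force": force on a finger pad.
Only numpy, scipy, OpenCV 4.12 (cv2) and the standard library are available. Lean on these libraries where they do the work, as an engineer would, in place of code of your own. Each camera call takes 0.05 s, during which the arm holds its last target. There are 200 camera calls.

### The job

First lift the white stone stick off the slide and lay it flat in the open bay of the green tray. Then turn the slide's handwheel clockwise until the carriage with the mirror insert has been fed on by one and a half working turns (18 mm): the wheel is slack at first, so count only the turning that really moves the carriage, and do not run past. Last, slide the orange stop along until its red pointer lines up with the carriage's yellow pointer; touch neither the mirror insert nor its carriage, and leave everything else where it stands.

Things in the scene. Friction and masses are not known exactly. Their poses are not given: they have to be found in the camera images.
- slide: Fixed feed slide, green base plate 130 x 380 x 12 mm. Origin: centre of its underside, on the bench. Its +y runs from the handwheel end to the stop end; -x looks roughly to the robot; yaw within 0.45 rad. Dark steel bed: x -60 to 60, y -60 to 190 mm, flat top 30 mm up. Green gearbox at y = -125, 78 x 78 mm, top at 70 mm, under the handwheel
- wheel_axis (a point): Centre of the handwheel on its upright axis, at its disc's top face, 97 mm above the bench. Dark disc 104 mm across; hub cap 26 mm wide, up to 104 mm
- handle_mid (a point): Middle of the wheel's upright red crank handle: round, 16 mm in diameter, from 97 to 149 mm above the bench, 40 mm off the wheel's axis; this point is at 125 mm. It spins freely on its own pin, so a gripper may hold it and go round at a constant orientation. Starts at any direction round the axis
- carriage_mark (a point): Tip of the yellow pointer on the -x side of the grey carriage, 52 mm above the bench; axes as the slide's. The carriage block lies 5 to 75 mm to the +x side of it and 30 mm either way along y, top at 55 mm. Moves along the slide's +y by the wheel only; starts at slide y -20 to 0 mm
- carriage: Grey carriage with, clamped on it, the hardened steel core insert with a mirror face, 42 x 42 x 34 mm, top at 89 mm, centred 42 mm to the +x side of carriage_mark; nothing may touch the carriage or the insert. Origin: 20 mm to the +x side of carriage_mark, 31 mm above the bench; axes as the slide's
- stop_grip (a point): Point on the stop's orange grip, 71 mm above the bench; axes as the slide's. Grip: upright block 20 (x) x 16 (y) mm, 45 to 87 mm above the bench, on a dark foot 28 x 26 mm. Slides along the slide's y only (about 2 N, stays), on the line x = -42 mm, y from 165 down to -25 mm, free to pass beside the carriage. Its red pointer is at this point's y. Starts at y 140 to 165 mm
- stone: White ceramic stone stick, 110 x 14 x 10 mm, long axis its x; lies flat across the bed between carriage and stop, in the stop's way. Origin: centre of its underside
- stone_mid (a point): Centre of that stone stick
- tray: Green plastic tray, 200 (x) x 171 (y) x 25 mm outside, walls and floor 3 mm; loose, 0.8 kg. Origin: centre of its underside. A rib along x at y = -27 mm (18 mm high) parts it: diamond files lie in the narrow part (y -82 to -28 mm), the wide open bay is y -25 to 82 mm. On the left or right of the slide; it swaps places with the polisher
- tray_bay (a point): Centre of the floor of the tray's open bay (194 x 108 mm), 3 mm above the bench
- stone2: A second, equal white stone stick, lying in the tray's bay near the wall on its +y side (tray y 62 to 70 mm, along x). Leave it. Origin: centre of its underside
- polisher: Fixed grey ultrasonic polisher housing with a rocker switch, 190 x 160 mm, 90 mm high, 120 mm over the handpiece on top. Origin: centre of its underside. An obstacle only
- plug: Loose brass lapping plug, standing, 34 mm across, 70 mm tall, in front of the slide. Origin: centre of its underside
- jar: Loose closed paste jar, 48 mm across, 45 mm tall, in front of the slide. Origin: centre of its underside
- oil: Loose oil bottle, 44 mm across, 150 mm tall, standing beyond the handwheel. Origin: centre of its underside
- spare: Loose steel spare insert, 45 x 45 x 48 mm, beyond the slide. Origin: centre of its underside
- stop: The whole sliding stop. Origin: under its foot, 40 mm below stop_grip
- handle: The whole crank handle. Origin: on its axis at its lower end, 28 mm below handle_mid; it spins about its z
- wheel: The handwheel. Origin on its axis 15 mm below wheel_axis. Clockwise from above feeds the carriage to the slide's +y, 12 mm a full turn. First there is 0.24 to 0.48 turn of free play (under 1 N at the handle) that moves nothing, then about 4 N at the handle drives the screw. Turned back, it has 0.48 turn of free play again. The carriage stays where left
Things that resemble listed ones, but are neither listed nor needed, are in the scene too. Leave any blue, pink or purple look-alike of the stone alone.

How it is judged (in metres and radians):
On the way, in this order (a step that is already met when the one before it is completed fails the run):
1. the stone stick lies flat in the tray's open bay, let go (x of stone_mid in the frame of tray between -0.046 and 0.046 m and y of stone_mid in the frame of tray between -0.0255 and 0.0825 m and z of stone_mid in the frame of tray between 0.003 and 0.0128 m and contact force between stone and the fingers below 0.1 N and linear speed of stone below 0.02 m/s), for 0.2 s.
2. the carriage has been fed on 18 mm (within 2 mm) and stays there (distance of carriage_mark from where it was at the start of the episode between 0.016 and 0.02 m), for 0.5 s.
3. the stop's pointer is lined up with the carriage's pointer and let go (y of stop_grip in the frame of carriage_mark between -0.003 and 0.003 m and contact force between stop and the fingers below 0.1 N), for 0.2 s.
At the end, for the whole second after the job is handed in: The stone stick lies flat on the floor of the tray's open bay; the carriage stands 16 to 20 mm further along than at the start; the stop's pointer is within 3 mm of the carriage's pointer along the slide; all let go (all of step 1 and all of step 2 and all of step 3 and contact force between handle and the fingers below 0.1 N); the robot touches nothing.
It fails at once if the carriage is run past: over 22 mm from its start (distance of carriage_mark from where it was at the start of the episode above 0.022 m).
It fails at once if the carriage or its mirror insert is touched (over 1.5 N) (contact force between carriage and anything else above 1.5 N).
It fails at once if a bystander or the tray is pushed more than 30 mm or knocked over (distance of any of plug, jar, oil, spare, stone2, tray from where it was at the start of the episode above 0.03 m or angle between any of plug, oil, jar, spare's own z axis and vertical above 0.5 rad).
It also fails if it takes over 70 s, if anything falls off the work surface, if the arm or the gripper's body presses on something with over 40 N, if the wrist force passes 120 N, or if a joint passes its speed limit or range.

## Working session

There is one attempt and no reset: what is moved stays moved. The work goes in short steps, Python scripts to look and compute and a tool call to move; the robot and the scene stay as the last step left them, time stands still between calls to the robot, and variables do not carry over. Pictures are saved under pics/ and viewed, at most 10 in all, crops included, and the job is handed in when it is done.

Besides the shell and the picture viewer there is one more tool, called as a command line: name --pt "numbers of a row" for each row, then --argument value for the rest. apply_moves: Moves the arm, as the interface text tells. Shifts and turns lie within -1 to 1; 1 stands for 0.2 m of shift or 1.5 rad of turn. Its arguments: {"type":"object","properties":{"moves":{"type":"array","items":{"type":"array","items":{"type":"number","minimum":-1,"maximum":1}}},"grip_force":{"type":"number"}},"required":["moves"]}

```bash
mkdir -p pics; python3 - <<'E'
from cell import env, viewer, boxes_of, masks_of
import cv2,numpy as np
for c in ["scene","top"]:
    im=viewer.read_camera(c); cv2.imwrite(f"pics/{c}0.png",im[...,::-1]); print(c,viewer.get_calibration(c))
    for t in ["stone","stone_mid","wheel_axis","handle_mid","carriage_mark","stop_grip","tray","tray_bay","stone2","polisher","slide","plug","jar","oil","spare","carriage"]:
        print(t,[(round(d['conf'],2),np.round(d['location']).tolist()) for d in boxes_of(c,t)][:4])
print(env.get_obs())
E
```

```text
scene {'fov_y': 47.779046067459234, 'cx': 280.96435125821375, 'cy': 210.23040482941192, 'position': array([ 0.8567536 , -0.51107835,  1.0104344 ]), 'orientation': array([33.76086463,  0.12538369, 29.45540402])}
stone [(0.87, [172.0, 342.0]), (0.69, [227.0, 172.0]), (0.69, [244.0, 134.0]), (0.63, [181.0, 235.0])]
stone_mid [(0.8, [294.0, 212.0]), (0.76, [248.0, 138.0]), (0.54, [228.0, 169.0]), (0.54, [176.0, 239.0])]
wheel_axis [(0.61, [274.0, 253.0]), (0.59, [230.0, 233.0])]
handle_mid [(0.54, [245.0, 274.0]), (0.37, [229.0, 234.0])]
carriage_mark [(0.89, [284.0, 244.0])]
stop_grip [(0.62, [299.0, 183.0])]
tray [(0.8, [163.0, 376.0]), (0.6, [336.0, 117.0]), (0.58, [246.0, 267.0])]
tray_bay [(0.7, [162.0, 374.0]), (0.47, [242.0, 275.0]), (0.27, [172.0, 346.0])]
stone2 [(0.87, [172.0, 342.0]), (0.69, [227.0, 172.0]), (0.69, [244.0, 134.0]), (0.63, [181.0, 235.0])]
polisher [(0.95, [336.0, 118.0]), (0.49, [296.0, 304.0])]
slide [(0.92, [271.0, 254.0])]
plug [(0.85, [231.0, 233.0]), (0.31, [336.0, 244.0])]
jar [(0.88, [262.0, 192.0])]
oil [(0.88, [295.0, 301.0])]
spare [(0.92, [340.0, 24
[... 1184 characters left out ...]
me_s': 1.7, 'qpos': array([68.13079957, 18.39234789, -4.01540931, 83.10924155,  1.29611374,
       78.54054727, -3.26014081]), 'joint_velocities': array([-0.0787619 , -0.03825717, -0.01350728,  0.05877493,  0.02563589,
       -0.04984781, -0.10620021]), 'effort': array([-9.07317772e-04, -4.91098738e+01, -4.03655246e-01, -3.12769711e+01,
       -6.37931074e-02,  3.35444254e-02,  1.04458692e-05]), 'tool_pos': array([ 0.25056182, -0.59977585,  0.22256679]), 'tool_rot': array([1.79996943e+02, 4.10025557e-03, 2.26774589e+01]), 'force': array([-0.92767   ,  0.31174891, -0.02761463]), 'wrist_torque': array([0.01914249, 0.05818313, 0.00288772]), 'grasp_force': 0.0, 'grip_width': 0.08691618178114933}
```

View pics/scene0.png

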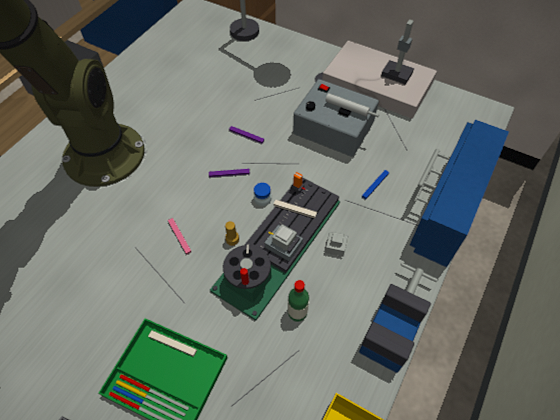

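View pics/top0.png

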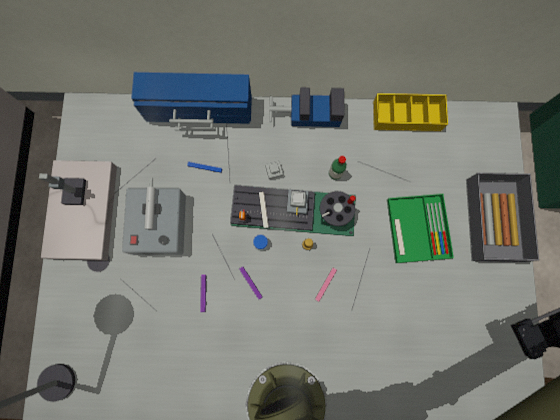

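Scene picture: the stone lies across the bed at about (294,209), the carriage is at (284,238), the orange stop at (298,181) and the red handle at (244,275). The tray is at (163,375), with stone2 at (172,342). The purple and blue sticks at (227,172), (245,134) and (376,184), and the pink one at (180,235), are look-alikes. The white stick across the bed, at top (264,209), is the one meant: it is the only white one outside the tray. I'll confirm this with a crop.

```bash
cat > h.py <<'E'
import numpy as np,cv2
from scipy.spatial.transform import Rotation as Ro
from cell import env, viewer, boxes_of, masks_of
def cam(c):
    k=viewer.get_calibration(c); f=210/np.tan(np.radians(k['fov_y']/2))
    return f,k['cx'],k['cy'],np.array(k['position']),Ro.from_euler('xyz',k['orientation'],degrees=True).as_matrix()
def p2w(c,u,v,z):
    f,cx,cy,p,R=cam(c); d=R@np.array([(u-cx)/f,-(v-cy)/f,-1]); return p+d*(z-p[2])/d[2]
def w2p(c,P):
    f,cx,cy,p,R=cam(c); q=R.T@(np.array(P)-p); return np.array([cx+f*q[0]/-q[2],cy+f*q[1]/q[2]])
E
python3 - <<'E'
from h import *
s=cv2.imread('pics/scene0.png');t=cv2.imread('pics/top0.png')
a=cv2.resize(s[165:325,200:360],(640,640),interpolation=cv2.INTER_CUBIC)[:, :]
a=cv2.resize(s[170:320,205:355],(400,400),interpolation=cv2.INTER_CUBIC)
b=cv2.resize(t[140:260,225:365],(400,343),interpolation=cv2.INTER_CUBIC)
c=np.zeros((400,800,3),np.uint8);c[:,:400]=a;c[:343,400:]=b;cv2.imwrite('pics/c1.png',c)
for c,im in(("scene",s),("top",t)):
    hsv=cv2.cvtColor(im,cv2.COLOR_BGR2HSV).astype(int);H,S,V=hsv[...,0],hsv[...,1],hsv[...,2]
    for n,m,z in[("white",(S<60)&(V>190),.035),("red",((H<6)|(H>174))&(S>180)&(V>110),.12),("orange",(H>6)&(H<16)&(S>150)&(V>130),.08),("yellow",(H>20)&(H<32)&(S>150)&(V>120),.052),("green",(H>50)&(H<75)&(S>150)&(V>90),.02)]:
        nn,l,st,ce=cv2.connectedComponentsWithStats(m.astype(np.uint8))
        for i in range(1,nn):
            if st[i,4]>5 and (n!="white" or st[i,4]>40): 
                r=cv2.minAreaRect(np.argwhere(l==i)[:,::-1].astype(np.float32))
                w=p2w(c,*ce[i],z); 
                if abs(w[1])<.6 and .3<w[0]<.9 and abs(w[0]-.6)<.3: print(c,n,ce[i].round(1),st[i,4],w.round(3)[:2],np.round(r[1],1),round(r[2],1))
E
```

```text
scene white [294.7 207.6] 174 [0.56  0.079] [42.7  4. ] 17.2
scene white [171.9 342.4] 287 [ 0.499 -0.345] [48.2  6. ] 23.0
scene red [323.5  86.7] 32 [0.464 0.417] [8.  3.6] 26.6
scene red [243.5 271. ] 40 [ 0.569 -0.164] [6.4 6.4] 45.0
scene red [299.1 284.5] 73 [ 0.684 -0.135] [9. 8.] 90.0
scene red [134.5 382.5] 108 [ 0.516 -0.453] [31.3  3.1] 26.6
scene red [124.4 400.2] 111 [ 0.519 -0.485] [32.2  3.6] 25.6
scene orange [298.7 173.3] 9 [0.533 0.147] [5.8 0.9] 26.6
scene orange [296.7 176.2] 18 [0.533 0.137] [7.2 2.2] 26.6
scene yellow [229.7 225.2] 56 [ 0.454 -0.051] [7. 8.] 90.0
scene yellow [235.3 238. ] 19 [ 0.485 -0.075] [3.1 8.9] 26.6
scene yellow [270.  232.5] 8 [ 0.548 -0.022] [4. 1.] -0.0
scene yellow [131.2 388.2] 123 [ 0.491 -0.46 ] [32.6  3.6] 26.6
scene yellow [341.5 411.2] 326 [ 0.865 -0.297] [60. 26.] 0.0
scene green [167.5 373.8] 5215 [ 0.525 -0.399] [97.  91.7] 26.6
scene green [177.5 339.7] 6 [ 0.5   -0.332] [5.4 0.7] 21.8
scene green [163.4 393.9] 7 [ 0.542 -0.435] [5.4 0.9] 26.6
scene green [171.9 398.1] 8 [ 0.561 -0.433] [6.7 0.9] 26.6
top white [263.1 209.5]
[... 270 characters left out ...]
 [445.2 242.5] 36 [ 0.459 -0.436] [21.4  1.5] 81.3
top orange [482. 206.] 7 [ 0.574 -0.567] [6. 0.] -90.0
top orange [243.3 214.8] 12 [0.534 0.136] [1.6 6.2] 9.5
top orange [483. 220.] 9 [ 0.532 -0.566] [8. 0.] -90.0
top orange [484. 233.] 11 [ 0.494 -0.567] [10.  0.] -90.0
top yellow [409.4 111.2] 1302 [ 0.882 -0.374] [70.6 29.9] 1.2
top yellow [437.1 243.1] 59 [ 0.465 -0.439] [22.4  2.6] 80.5
top yellow [307.6 243.1] 62 [ 0.458 -0.055] [ 8.5 10.3] 26.6
top green [413.7 228.4] 2161 [ 0.513 -0.382] [66.4 56. ] 82.2
top green [435.9 221.5] 18 [ 0.536 -0.451] [17.1  0.8] 81.9
top green [439.9 221.4] 19 [ 0.536 -0.463] [17.1  1. ] 80.5
top green [431.5 219. ] 11 [ 0.543 -0.437] [10.   0.8] 80.5
```

View pics/c1.png

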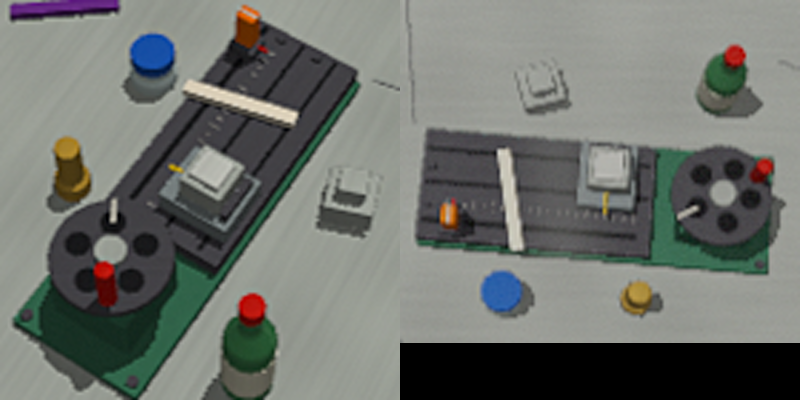

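```bash
python3 - <<'E'
from h import *
from scipy.optimize import least_squares
obs=[("top",337.7,207.2,(0,-.125,.104)),("scene",246.6,263.7,(0,-.125,.104)),("scene",210.6,290.7,(-.065,-.19,.012)),("scene",256.4,319.2,(.065,-.19,.012)),
("scene",338.9,197,(.06,.19,.03)),("scene",284.9,272,(.06,-.06,.03)),("top",234.5,185.5,(.06,.19,.03)),("top",314.3,191.8,(.06,-.06,.03)),("top",313.6,229.6,(-.06,-.06,.03)),("top",231.3,224,(-.06,.19,.03)),("top",353.8,235.2,(-.065,-.19,.012))]
def W(p,P): c,s=np.cos(p[2]),np.sin(p[2]); return np.array([p[0]+c*P[0]-s*P[1],p[1]+s*P[0]+c*P[1],P[2]])
f=lambda p:np.concatenate([w2p(c,W(p,P))-[u,v] for c,u,v,P in obs])
r=least_squares(f,[.57,.02,0],loss='soft_l1');p=r.x;print(p,f(p).reshape(-1,2).round(1).tolist())
def S(w): d=np.array(w[:2])-p[:2];c,s=np.cos(p[2]),np.sin(p[2]);return (c*d[0]+s*d[1],-s*d[0]+c*d[1])
print('wheel',W(p,(0,-.125,.097)))
for n,c,u,v,z in[("stop","top",243.3,214.8,.085),("stop","scene",297.2,175,.08),("mark","top",296.4,214.4,.052),("mark","scene",268.5,231.9,.052),("stone","top",263.1,209.5,.04),("stone","scene",294.7,207.6,.038),("handle","top",352.1,197.9,.147),("handle","scene",244.2,270,.147),("jar","scene",262,185,.045),("jar","top",260.5,242,.045)]:
    w=p2w(c,u,v,z);print(n,c,w.round(4)[:2],np.round(S(w),4))
# stone ends & tray corners
for c,(u,v),L,z in[("top",(263.1,209.5),33,.04),("scene",(294.7,207.6),42,.04)]:
    a=np.radians(82.4 if c=="top" else 17.2);d=np.array([np.cos(a),np.sin(a)])*L/2
    e=p2w(c,u+d[0],v+d[1],z)-p2w(c,u-d[0],v-d[1],z);print('stone dir',np.degrees(np.arctan2(e[1],e[0])),np.linalg.norm(e))
for c in("scene","top"):
    im=cv2.imread(f'pics/{c}0.png');hsv=cv2.cvtColor(im,cv2.COLOR_BGR2HSV).astype(int)
    m=((abs(hsv[...,0]-62)<14)&(hsv[...,1]>140)&(hsv[...,2]>60)).astype(np.uint8)
    m=cv2.morphologyEx(m,cv2.MORPH_CLOSE,np.ones((9,9)));n,l,st,ce=cv2.connectedComponentsWithStats(m);i=1+st[1:,4].argmax()
    b=cv2.boxPoints(cv2.minAreaRect(np.argwhere(l==i)[:,::-1].astype(np.float32)))
    w=np.array([p2w(c,*q,.025)[:2] for q in b]);print('tray',c,st[i],b.round().tolist(),w.round(3).tolist(),w.mean(0))
E
```

```text
[ 0.5659481  -0.01584182 -0.05199469] [[1.1, -0.8], [-0.6, -0.1], [-1.8, -0.5], [-0.3, 0.3], [-0.9, -2.2], [0.8, -2.4], [-0.1, -0.4], [0.8, -1.0], [-0.6, -0.4], [-0.5, -0.7], [0.9, -0.5]]
wheel [ 0.55945169 -0.14067289  0.097     ]
stop top [0.5329 0.1353] [-0.0409  0.1492]
stop scene [0.5325 0.1409] [-0.0415  0.1548]
mark top [ 0.5433 -0.0209] [-0.0223 -0.0063]
mark scene [ 0.5445 -0.0222] [-0.0211 -0.0075]
stone top [0.5587 0.0797] [-0.0122  0.095 ]
stone scene [0.561  0.0774] [-0.0097  0.0928]
handle top [ 0.5755 -0.1718] [ 0.0177 -0.1553]
handle scene [ 0.578  -0.1724] [ 0.0202 -0.1557]
jar scene [0.4577 0.0933] [-0.1138  0.1034]
jar top [0.459  0.0846] [-0.112   0.0948]
stone dir -171.04105884210202 0.10206602055795908
stone dir 8.773959961788957 0.10532996928121068
tray scene [  99  319  128  101 8105] [[96.0, 397.0], [137.0, 312.0], [227.0, 355.0], [186.0, 440.0]] [[0.432, -0.506], [0.388, -0.327], [0.61, -0.308], [0.631, -0.481]] [ 0.51535963 -0.40543671]
tray top [ 388  194   65   69 3650] [[387.0, 199.0], [444.0, 191.0], [453.0, 257.0], [396.0, 265.0]] [[0.604, -0.301], [0.632, -0.478], [0.426, -0.494], [0.4, -0.322]] [ 0.51553422 -0.39873248]
```

Crop: white stone across the bed at top (264,209), the red handle opposite a small white peg, and the yellow pointer at top (296,214). The stone is confirmed. Setting out.

apply_moves --pt "0.91 -0.845 0 0 0 0 0.5" --pt "0.91 -0.845 0 0 0 0 0.5" --pt "0.91 -0.845 0 0 0 0 0.5" --pt "0.91 -0.845 0 0 0 0 0.5" --pt "0.91 -0.845 0 0 0 0 0.5" --grip_force 20

```text
time_s: 2.2
tool_pos: [0.3541, -0.3716, 0.2228]
tool_rot: [180.0, -0.0, 22.7]
force: [0.8, -0.3, -0.1]
grip_width: 0.055
grasp_force: 0.0
```

apply_moves --pt "0.91 -0.845 0 0 0 0 0.5" --pt "0.91 -0.845 0 0 0 0 0.5" --pt "0.91 -0.845 0 0 0 0 0.5" --pt "0.91 -0.845 0 0 0 0 0.5" --pt "0.91 -0.845 0 0 0 0 0.5"

```text
time_s: 2.7
tool_pos: [0.4568, -0.1455, 0.223]
tool_rot: [179.9, -0.0, 22.7]
force: [1.5, 0.1, 0.7]
grip_width: 0.044
grasp_force: 0.0
```

apply_moves --pt "0.91 -0.845 0.3 0 0 0.162 0.5" --pt "0.91 -0.845 0.3 0 0 0.162 0.5" --pt "0.91 -0.845 0.3 0 0 0.162 0.5" --pt "0.91 -0.845 0.3 0 0 0.162 0.5" --pt "0.91 -0.845 0.3 0 0 0.162 0.5" --pt "0.91 -0.845 0.3 0 0 0.162 0.5" --pt "0.91 -0.845 0.3 0 0 0.162 0.5"

```text
time_s: 3.4
tool_pos: [0.5586, 0.0823, 0.1618]
tool_rot: [-179.9, 0.1, 9.1]
force: [-0.6, -0.8, 0.7]
grip_width: 0.0436
grasp_force: 0.0
```

```bash
cat >> h.py <<'E'
def go(*targets,p0=None,y0=None):
    """rows (shift units, turn-z units) from the present pose to world x,y,z,yaw targets"""
    o=env.get_obs(); p=np.array(o['tool_pos'] if p0 is None else p0); y=o['tool_rot'][2] if y0 is None else y0
    R=Ro.from_euler('xyz',[180,0,y],degrees=True).as_matrix()
    print('now',o['time_s'],np.round(o['tool_pos'],4),np.round(o['tool_rot'],1),'F',np.round(o['force'],1),'w',round(o['grip_width'],4),round(o['grasp_force'],1))
    for t in targets:
        s=R.T@(np.array(t[:3])-p)/.2; print(s.round(3),round(-np.radians(t[3]-y)/1.5,3))
E
python3 - <<'E'
from h import *
go((.56,.0785,.033,8.8))
im=viewer.read_camera("scene");cv2.imwrite("pics/s1.png",cv2.resize(im[120:300,200:400,::-1],(800,720))[:600])
E
```

```text
now 3.4 [0.5586 0.0823 0.1618] [-1.799e+02  1.000e-01  9.100e+00] F [-0.6 -0.8  0.7] w 0.0436 0.0
[0.004 0.02  0.644] 0.003
```

View pics/s1.png

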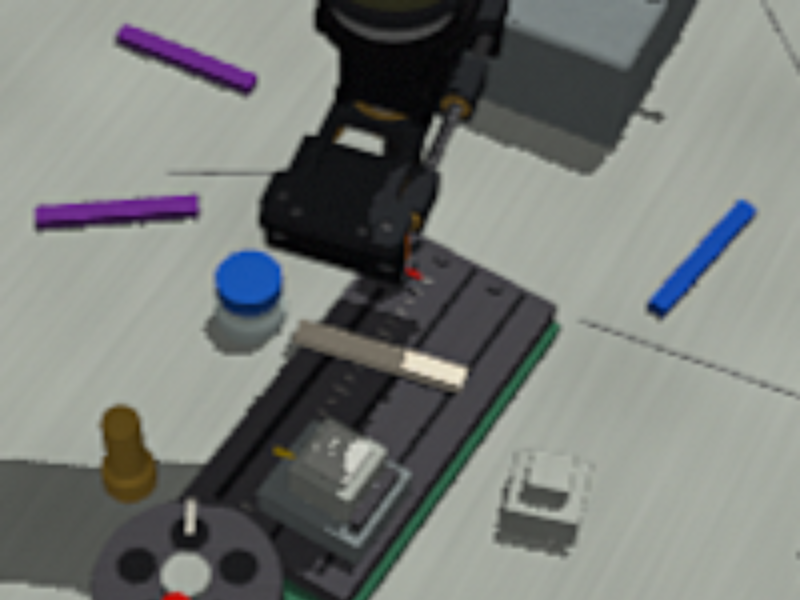

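The gripper is above the stone with its long side along the slide, and the stone, at crop (380,355), is undisturbed. I'll descend and grip.

apply_moves --pt "0.004 0.02 0.25 0 0 0 0.5" --pt "0.004 0.02 0.45 0 0 0 0.5" --pt "0.004 0.02 0.58 0 0 0 0.5" --pt "0.004 0.02 0.64 0 0 0 0.5" --pt "0.004 0.02 0.64 0 0 0 0.5" --pt "0.004 0.02 0.64 0 0 0 0" --pt "0.004 0.02 0.64 0 0 0 0" --pt "0.004 0.02 0.64 0 0 0 0" --pt "0.004 0.02 0.64 0 0 0 0" --pt "0.004 0.02 0.64 0 0 0 0"

```text
time_s: 4.45
tool_pos: [0.5608, 0.075, 0.0352]
tool_rot: [180.0, -0.1, 8.8]
force: [-0.8, 0.2, 3.0]
grip_width: 0.0136
grasp_force: 20.0
```

apply_moves --pt "0 0 -0.2 0 0 0 0" --pt "0 0 -0.45 0 0 0 0" --pt "0 0 -0.7 0 0 0 0" --pt "0 0 -0.8 0 0 0 0" --pt "0 0 -0.8 0 0 0 0"

```text
time_s: 4.95
tool_pos: [0.5626, 0.0753, 0.1987]
tool_rot: [179.9, -0.4, 8.8]
force: [-0.3, 0.9, -0.2]
grip_width: 0.0135
grasp_force: 20.0
```

```bash
python3 - <<'E'
from h import *
go((.5127,-.384,.19,7.5))
E
```

```text
now 4.95 [0.5626 0.0753 0.1987] [179.9  -0.4   8.8] F [-0.3  0.9 -0.2] w 0.0135 20.0
[-0.596  2.232  0.044] 0.015
```

apply_moves --pt "-0.2 0.75 0 0 0 0.005 0" --pt "-0.2 0.75 0 0 0 0.005 0" --pt "-0.2 0.75 0 0 0 0.005 0" --pt "-0.2 0.75 0 0 0 0.005 0"

```text
time_s: 5.35
tool_pos: [0.5413, -0.0888, 0.1924]
tool_rot: [179.8, 0.3, 7.7]
force: [0.8, 0.3, -1.0]
grip_width: 0.0134
grasp_force: 20.0
```

apply_moves --pt "-0.2 0.75 0 0 0 0.005 0" --pt "-0.2 0.75 0 0 0 0.005 0" --pt "-0.2 0.75 0 0 0 0.005 0" --pt "-0.2 0.75 0 0 0 0.005 0"

```text
time_s: 5.75
tool_pos: [0.5222, -0.2426, 0.1922]
tool_rot: [179.9, 0.3, 7.2]
force: [-0.4, -0.6, -0.2]
grip_width: 0.0135
grasp_force: 20.0
```

apply_moves --pt "-0.2 0.735 0.3 0 0 0.005 0" --pt "-0.2 0.735 0.3 0 0 0.005 0" --pt "-0.2 0.735 0.3 0 0 0.005 0" --pt "-0.2 0.735 0.3 0 0 0.005 0" --pt "-0.2 0.735 0.3 0 0 0.005 0"

```text
time_s: 6.25
tool_pos: [0.5035, -0.3869, 0.1312]
tool_rot: [-179.8, 0.2, 7.2]
force: [-0.5, 0.6, -0.7]
grip_width: 0.0135
grasp_force: 20.0
```

```bash
python3 - <<'E'
from h import *
go((.5127,-.384,.009,7.5))
for c in ("scene","top"):
  im=viewer.read_camera(c);cv2.imwrite(f"pics/{c}2.png",im[...,::-1])
a=cv2.resize(cv2.imread("pics/scene2.png")[280:420,80:270],(543,400));b=cv2.resize(cv2.imread("pics/top2.png")[180:280,375:465],(257,286))
o=np.zeros((400,800,3),np.uint8);o[:,:543]=a;o[:286,543:]=b;cv2.imwrite("pics/c2.png",o)
E
```

```text
now 6.25 [ 0.5035 -0.3869  0.1312] [-179.8    0.2    7.2] F [-0.5  0.6 -0.7] w 0.0135 20.0
[ 0.048 -0.008  0.611] -0.004
```

View pics/c2.png

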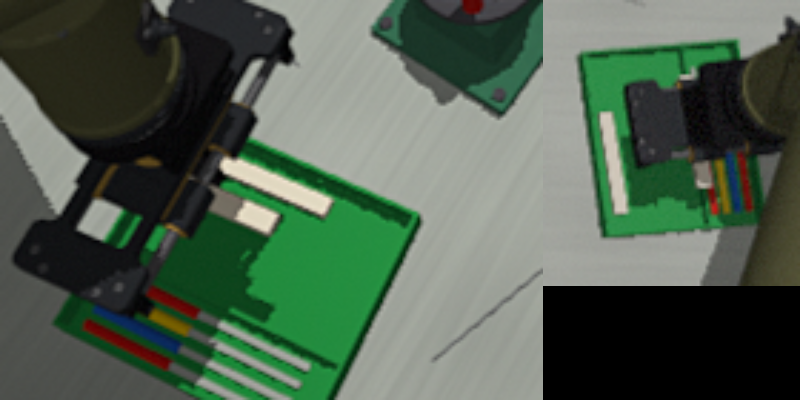

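The stone is held and hangs over the bay between the rib and stone2. I'll lower it and let go.

apply_moves --pt "0.048 -0.008 0.25 0 0 0 0" --pt "0.048 -0.008 0.45 0 0 0 0" --pt "0.048 -0.008 0.55 0 0 0 0" --pt "0.048 -0.008 0.605 0 0 0 0" --pt "0.048 -0.008 0.605 0 0 0 0" --pt "0.048 -0.008 0.605 0 0 0 0" --pt "0.048 -0.008 0.605 0 0 0 0.3" --pt "0.048 -0.008 0.605 0 0 0 0.3" --pt "0.048 -0.008 0.605 0 0 0 0.3" --pt "0.048 -0.008 0.3 0 0 0 0.3" --pt "0.048 -0.008 0 0 0 0 0.3" --pt "0.048 -0.008 -0.3 0 0 0 0.3" --pt "0.048 -0.008 -0.3 0 0 0 0.3"

```text
time_s: 7.65
tool_pos: [0.517, -0.3829, 0.1999]
tool_rot: [179.7, -0.3, 7.5]
force: [0.4, -0.2, 0.6]
grip_width: 0.026
grasp_force: 0.0
```

```bash
python3 - <<'E'
from h import *
W=np.array([.5595,-.1407])
H=np.array([.5767,-.1721])
print(H-W,np.hypot(*(H-W)))
go((*H,.19,7.2))
im=viewer.read_camera("scene");cv2.imwrite("pics/s3.png",im[...,::-1]);s=cv2.imread("pics/s3.png")
m=((s.min(2)>165)&(s.max(2)-s.min(2)<70)).astype(np.uint8);m[:310]=0;m[:,:110]=0;m[:,230:]=0
n,l,st,ce=cv2.connectedComponentsWithStats(m)
for i in range(1,n):
  if st[i,4]>40:print(ce[i],st[i],p2w("scene",*ce[i],.013))
E
```

```text
[ 0.0172 -0.0314] 0.03580223456713282
now 7.65 [ 0.517  -0.3829  0.1999] [179.7  -0.3   7.5] F [ 0.4 -0.2  0.6] w 0.026 0.0
[ 0.433 -1.006  0.049] 0.003
[205.19140625 331.19921875] [180 310  50  37 512] [ 0.5389218  -0.28595732  0.013     ]
[172.67820069 342.8615917 ] [151 332  45  23 289] [ 0.49303767 -0.34116621  0.013     ]
[183.60740741 372.73333333] [173 367  22  13 135] [ 0.55021282 -0.3805055   0.013     ]
```

apply_moves --pt "0.433 -0.99 0.05 0 0 0 0.5" --pt "0.433 -0.99 0.05 0 0 0 0.5" --pt "0.433 -0.99 0.05 0 0 0 0.5" --pt "0.433 -0.99 0.05 0 0 0 0.5" --pt "0.433 -0.99 0.05 0 0 0 0.5" --pt "0.433 -0.99 0.05 0 0 0 0.5" --pt "0.433 -0.99 0.05 0 0 0 0.5"

```text
time_s: 8.4
tool_pos: [0.5754, -0.176, 0.1846]
tool_rot: [179.9, 0.0, 7.4]
force: [0.6, -0.5, -0.7]
grip_width: 0.0434
grasp_force: 0.0
```

```bash
python3 - <<'E'
from h import *
go((.5775,-.1735,.112,7.5))
for c in ("scene","top"):
  im=viewer.read_camera(c);cv2.imwrite(f"pics/{c}4.png",im[...,::-1])
s=cv2.imread("pics/scene4.png")
m=((s.min(2)>165)&(s.max(2)-s.min(2)<70)).astype(np.uint8);m[:310]=0;m[:,:110]=0;m[:,230:]=0
n,l,st,ce=cv2.connectedComponentsWithStats(m)
for i in range(1,n):
  if st[i,4]>40:print(ce[i],st[i],p2w("scene",*ce[i],.013))
a=cv2.resize(s[180:420,80:320],(500,500));b=cv2.resize(cv2.imread("pics/top4.png")[150:250,290:390],(300,300))
o=np.zeros((500,800,3),np.uint8);o[:,:500]=a;o[:300,500:]=b;cv2.imwrite("pics/c4.png",o)
E
```

```text
now 8.4 [ 0.5754 -0.176   0.1846] [179.9   0.    7.4] F [ 0.6 -0.5 -0.7] w 0.0434 0.0
[ 0.012 -0.011  0.363] -0.001
[192.59866221 314.4180602 ] [171 310  37  15 299] [ 0.49303596 -0.26812982  0.013     ]
[117.40337423 341.17791411] [110 318  23  54 652] [ 0.38785731 -0.39627991  0.013     ]
[165.70610687 365.54961832] [146 355  48  25 262] [ 0.50918104 -0.38688294  0.013     ]
[218.78078078 397.26426426] [198 354  32  66 999] [ 0.64003231 -0.38505428  0.013     ]
[168.35135135 398.85135135] [150 390  38  19  74] [ 0.55384535 -0.4371428   0.013     ]
[164.71052632 404.71052632] [147 396  37  19  76] [ 0.55425339 -0.44961305  0.013     ]
[160.3125 410.25  ] [143 402  38  18  64] [ 0.5529894  -0.46218344  0.013     ]
[121.96969697 413.61616162] [110 405  30  15  99] [ 0.49105975 -0.50425982  0.013     ]
[150.91666667 413.27083333] [140 408  25  12  48] [ 0.54030394 -0.47574623  0.013     ]
```

View pics/c4.png

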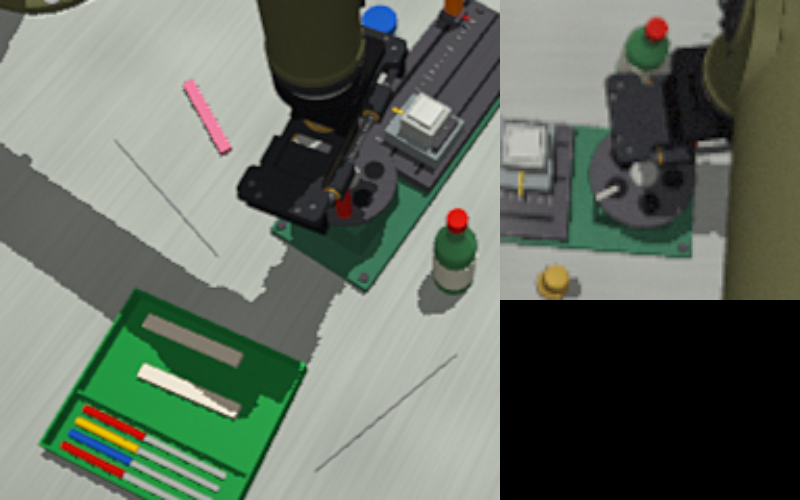

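The stone lies flat in the bay at scene (166,366), well clear of stone2. The handle is between the fingers, at crop (345,205). I'll refine the wheel centre from the hub cap before gripping.

```bash
python3 - <<'E'
from h import *
for c,u,v in(("top",338,208),("scene",246,264)):
    s=cv2.imread(f"pics/{c}0.png").astype(int)
    m=((s.min(2)>85)&(s.max(2)-s.min(2)<40)).astype(np.uint8)
    n,l,st,ce=cv2.connectedComponentsWithStats(m,connectivity=4)
    i=l[v,u];print(c,i,st[i],ce[i],p2w(c,*ce[i],.104)[:2])
    red=((s[...,2]>90)&(s[...,1]<50)&(s[...,0]<50)).astype(np.uint8)
    n,l,st,ce=cv2.connectedComponentsWithStats(red)
    for i in range(1,n):
        if abs(ce[i][0]-u)<25 and abs(ce[i][1]-v)<25 and st[i,4]>8:
            print('red',st[i],ce[i],p2w(c,*ce[i],.123)[:2],p2w(c,*ce[i],.149)[:2])
E
```

```text
top 51 [333 203  11  10  80] [337.7    207.1875] [ 0.55713525 -0.1375391 ]
red [348 196   8   5  24] [351.83333333 198.16666667] [ 0.58026926 -0.17534368] [ 0.57428793 -0.170726  ]
scene 35 [240 258  13  11 115] [246.02608696 262.82608696] [ 0.55849141 -0.1391108 ]
red [240 268   8   7  43] [243.46511628 271.06976744] [ 0.5702126  -0.16580034] [ 0.57860766 -0.17591627]
```

apply_moves --pt "0.005 -0.014 0.2 0 0 0 0.5" --pt "0.005 -0.014 0.363 0 0 0 0.5" --pt "0.005 -0.014 0.363 0 0 0 0.5" --pt "0.005 -0.014 0.363 0 0 0 0" --pt "0.005 -0.014 0.363 0 0 0 0" --pt "0.005 -0.014 0.363 0 0 0 0" --pt "0.005 -0.014 0.363 0 0 0 0" --pt "0.005 -0.014 0.363 0 0 0 0" --grip_force 12

```text
time_s: 9.3
tool_pos: [0.5773, -0.1725, 0.1132]
tool_rot: [179.9, -0.1, 7.5]
force: [0.5, -1.4, 2.4]
grip_width: 0.0155
grasp_force: 12.0
```

```bash
cat > circ.py <<'E'
import sys
from h import *
# usage: cx cy r a0 a1 step (deg, clockwise = falling angle); start pose = present commanded assumed p0
cx,cy,r,a0,a1,st=map(float,sys.argv[1:7])
o=env.get_obs();go()
R=Ro.from_euler('xyz',[180,0,o['tool_rot'][2]],degrees=True).as_matrix()
p=np.array(o['tool_pos'])
n=int(np.ceil(abs(a1-a0)/st))
rows=[]
for a in np.radians(np.linspace(a0,a1,n+1)[1:]):
    s=R.T@(np.array([cx+r*np.cos(a),cy+r*np.sin(a),.112])-p)/.2
    rows.append([round(s[0],3),round(s[1],3),round(s[2],3),0,0,0,0])
print(rows)
E
python3 - <<'E'
from h import *
go()
o=env.get_obs();d=np.array(o['tool_pos'][:2])-[.558,-.1385];print(d,np.hypot(*d),np.degrees(np.arctan2(d[1],d[0])))
E
```

```text
now 9.3 [ 0.5773 -0.1725  0.1132] [ 1.799e+02 -1.000e-01  7.500e+00] F [ 0.5 -1.4  2.4] w 0.0155 12.0
[ 0.01930118 -0.03396129] 0.039062827055718174 -60.38918680408497
```

```bash
python3 circ.py .5578 -.138 .04 -60.4 -180.4 12
```

```text
now 9.3 [ 0.5773 -0.1725  0.1132] [ 1.799e+02 -1.000e-01  7.500e+00] F [ 0.5 -1.4  2.4] w 0.0155 12.0
[[np.float64(-0.039), np.float64(0.013), np.float64(0.006), 0, 0, 0, 0], [np.float64(-0.081), np.float64(0.016), np.float64(0.006), 0, 0, 0, 0], [np.float64(-0.122), np.float64(0.011), np.float64(0.006), 0, 0, 0, 0], [np.float64(-0.162), np.float64(-0.004), np.float64(0.006), 0, 0, 0, 0], [np.float64(-0.197), np.float64(-0.026), np.float64(0.006), 0, 0, 0, 0], [np.float64(-0.227), np.float64(-0.055), np.float64(0.006), 0, 0, 0, 0], [np.float64(-0.251), np.float64(-0.089), np.float64(0.006), 0, 0, 0, 0], [np.float64(-0.266), np.float64(-0.128), np.float64(0.006), 0, 0, 0, 0], [np.float64(-0.274), np.float64(-0.169), np.float64(0.006), 0, 0, 0, 0], [np.float64(-0.272), np.float64(-0.211), np.float64(0.006), 0, 0, 0, 0]]
```

apply_moves --pt "-0.039 0.013 0.006 0 0 0 0" --pt "-0.081 0.016 0.006 0 0 0 0" --pt "-0.122 0.011 0.006 0 0 0 0" --pt "-0.162 -0.004 0.006 0 0 0 0"

```text
time_s: 9.7
tool_pos: [0.5452, -0.176, 0.1129]
tool_rot: [179.9, -0.2, 7.4]
force: [0.9, -0.7, 7.4]
grip_width: 0.0154
grasp_force: 12.0
```

```bash
python3 circ.py .5578 -.138 .04 -108.4 -192.4 12
```

```text
now 9.7 [ 0.5452 -0.176   0.1129] [179.9  -0.2   7.4] F [ 0.9 -0.7  7.4] w 0.0154 12.0
[[np.float64(-0.036), np.float64(-0.022), np.float64(0.004), 0, 0, 0, 0], [np.float64(-0.066), np.float64(-0.051), np.float64(0.004), 0, 0, 0, 0], [np.float64(-0.09), np.float64(-0.086), np.float64(0.004), 0, 0, 0, 0], [np.float64(-0.105), np.float64(-0.124), np.float64(0.004), 0, 0, 0, 0], [np.float64(-0.113), np.float64(-0.166), np.float64(0.004), 0, 0, 0, 0], [np.float64(-0.111), np.float64(-0.207), np.float64(0.004), 0, 0, 0, 0], [np.float64(-0.101), np.float64(-0.248), np.float64(0.004), 0, 0, 0, 0]]
```

apply_moves --pt "-0.036 -0.022 0 0 0 0 0" --pt "-0.066 -0.051 0 0 0 0 0" --pt "-0.09 -0.086 0 0 0 0 0" --pt "-0.105 -0.124 0 0 0 0 0" --pt "-0.113 -0.166 0 0 0 0 0"

```text
time_s: 10.2
tool_pos: [0.5185, -0.1473, 0.1129]
tool_rot: [179.7, -0.2, 7.4]
force: [1.5, -4.8, 5.9]
grip_width: 0.0154
grasp_force: 12.0
```

```bash
cat >> h.py <<'E'
def ang(cx=.5578,cy=-.138):
    d=np.array(env.get_obs()['tool_pos'][:2])-[cx,cy]; return np.hypot(*d),np.degrees(np.arctan2(d[1],d[0]))
def carr(ref="pics/scene0.png"):
    """carriage feed (m): insert/carriage patch shift by template match along slide +y"""
    im=viewer.read_camera("scene")[...,::-1].copy(); a=cv2.imread(ref)
    g=lambda x:cv2.resize(cv2.cvtColor(x,cv2.COLOR_BGR2GRAY),None,fx=8,fy=8,interpolation=cv2.INTER_CUBIC)
    x0,y0,x1,y1=262,220,308,258
    A=g(a[y0:y1,x0:x1]);B=g(im[y0-25:y1+10,x0-10:x1+25])
    r=cv2.matchTemplate(B,A,cv2.TM_CCOEFF_NORMED);_,v,_,mx=cv2.minMaxLoc(r)
    du=np.array([mx[0]/8-10,mx[1]/8-25])
    yd=np.array([-np.sin(-.052),np.cos(-.052)])
    P=p2w("scene",285,238,.07);j=w2p("scene",np.r_[P[:2]+yd*.02,.07])-w2p("scene",P)
    k=du@j/(j@j)*.02;print('carr',round(v,3),du,'feed mm',round(k*1000,2),'perp px',round(float(np.cross(j,du)/np.linalg.norm(j)),2));return im
E
python3 - <<'E'
from h import *
print(ang());carr()
E
python3 circ.py .5578 -.138 .04 -168.4 -252.4 12
```

```text
(np.float64(0.04042516272387281), np.float64(-166.69280798944348))
carr 0.996 [ 0.125 -0.125] feed mm 0.45 perp px 0.03
now 10.25 [ 0.5181 -0.1455  0.1128] [179.8  -0.2   7.5] F [ 0.  -2.7  8.6] w 0.0155 12.0
[[np.float64(0.003), np.float64(-0.039), np.float64(0.004), 0, 0, 0, 0], [np.float64(0.013), np.float64(-0.079), np.float64(0.004), 0, 0, 0, 0], [np.float64(0.032), np.float64(-0.117), np.float64(0.004), 0, 0, 0, 0], [np.float64(0.057), np.float64(-0.15), np.float64(0.004), 0, 0, 0, 0], [np.float64(0.089), np.float64(-0.177), np.float64(0.004), 0, 0, 0, 0], [np.float64(0.126), np.float64(-0.197), np.float64(0.004), 0, 0, 0, 0], [np.float64(0.166), np.float64(-0.208), np.float64(0.004), 0, 0, 0, 0]]
```

apply_moves --pt "0.003 -0.039 0.002 0 0 0 0" --pt "0.013 -0.079 0.002 0 0 0 0" --pt "0.032 -0.117 0.002 0 0 0 0" --pt "0.057 -0.15 0.002 0 0 0 0" --pt "0.089 -0.177 0.002 0 0 0 0" --pt "0.126 -0.197 0.002 0 0 0 0" --pt "0.166 -0.208 0.002 0 0 0 0"

```text
time_s: 10.95
tool_pos: [0.5447, -0.0993, 0.1125]
tool_rot: [179.9, 0.0, 7.5]
force: [-4.2, -1.1, 12.7]
grip_width: 0.0153
grasp_force: 12.0
```

```bash
python3 - <<'E'
from h import *
carr();print(ang())
E
python3 circ.py .5578 -.138 .04 -252.4 -456.4 12 | sed 's/np.float64(\([-.0-9]*\))/\1/g'
```

```text
carr 0.969 [ 0.75 -1.  ] feed mm 3.2 perp px 0.02
(np.float64(0.040784339137197125), np.float64(106.3651717228039))
now 11.0 [ 0.5463 -0.0989  0.1126] [ 1.799e+02 -1.000e-01  7.500e+00] F [-2.4  0.9  9.9] w 0.0155 12.0
[[0.038, 0.002, 0.003, 0, 0, 0, 0], [0.079, 0.007, 0.003, 0, 0, 0, 0], [0.119, 0.022, 0.003, 0, 0, 0, 0], [0.154, 0.044, 0.003, 0, 0, 0, 0], [0.184, 0.073, 0.003, 0, 0, 0, 0], [0.208, 0.107, 0.003, 0, 0, 0, 0], [0.224, 0.146, 0.003, 0, 0, 0, 0], [0.231, 0.187, 0.003, 0, 0, 0, 0], [0.229, 0.229, 0.003, 0, 0, 0, 0], [0.219, 0.27, 0.003, 0, 0, 0, 0], [0.201, 0.307, 0.003, 0, 0, 0, 0], [0.175, 0.34, 0.003, 0, 0, 0, 0], [0.143, 0.367, 0.003, 0, 0, 0, 0], [0.107, 0.387, 0.003, 0, 0, 0, 0], [0.066, 0.398, 0.003, 0, 0, 0, 0], [0.025, 0.401, 0.003, 0, 0, 0, 0], [-0.017, 0.396, 0.003, 0, 0, 0, 0]]
```

apply_moves --pt "0.038 0.002 -0.008 0 0 0 0" --pt "0.079 0.007 -0.01 0 0 0 0" --pt "0.119 0.022 -0.01 0 0 0 0" --pt "0.154 0.044 -0.01 0 0 0 0" --pt "0.184 0.073 -0.01 0 0 0 0" --pt "0.208 0.107 -0.01 0 0 0 0" --pt "0.224 0.146 -0.01 0 0 0 0" --pt "0.231 0.187 -0.01 0 0 0 0" --pt "0.229 0.229 -0.01 0 0 0 0" --pt "0.219 0.27 -0.01 0 0 0 0" --pt "0.201 0.307 -0.01 0 0 0 0" --pt "0.175 0.34 -0.01 0 0 0 0" --pt "0.143 0.367 -0.01 0 0 0 0" --pt "0.107 0.387 -0.01 0 0 0 0" --pt "0.066 0.398 -0.01 0 0 0 0" --pt "0.025 0.401 -0.01 0 0 0 0" --pt "-0.017 0.396 -0.01 0 0 0 0"

```text
time_s: 12.7
tool_pos: [0.5523, -0.1778, 0.1128]
tool_rot: [-179.9, -0.1, 7.5]
force: [4.8, 4.9, 3.1]
grip_width: 0.0153
grasp_force: 12.0
```

```bash
python3 - <<'E'
from h import *
carr();print(ang())
E
python3 circ.py .5578 -.138 .04 -456.4 -588.4 12 | sed 's/np.float64(\([-.0-9]*\))/\1/g'
```

```text
carr 0.985 [ 2.375 -3.125] feed mm 10.06 perp px 0.08
(np.float64(0.040250321487516526), np.float64(-99.92035670691487))
now 12.75 [ 0.5509 -0.1776  0.1127] [-179.9   -0.     7.5] F [3.8 4.9 5.2] w 0.015 12.1
[[-0.027, -0.012, 0.003, 0, 0, 0, 0], [-0.063, -0.034, 0.003, 0, 0, 0, 0], [-0.093, -0.063, 0.003, 0, 0, 0, 0], [-0.116, -0.098, 0.003, 0, 0, 0, 0], [-0.132, -0.136, 0.003, 0, 0, 0, 0], [-0.139, -0.178, 0.003, 0, 0, 0, 0], [-0.138, -0.219, 0.003, 0, 0, 0, 0], [-0.128, -0.26, 0.003, 0, 0, 0, 0], [-0.11, -0.298, 0.003, 0, 0, 0, 0], [-0.084, -0.331, 0.003, 0, 0, 0, 0], [-0.052, -0.358, 0.003, 0, 0, 0, 0]]
```

```bash
python3 circ.py .5578 -.138 .04 -588.4 -696.4 12 | sed 's/np.float64(\([-.0-9]*\))/\1/g'
```

```text
now 12.75 [ 0.5509 -0.1776  0.1127] [-179.9   -0.     7.5] F [3.8 4.9 5.2] w 0.015 12.1
[[-0.015, -0.377, 0.003, 0, 0, 0, 0], [0.025, -0.389, 0.003, 0, 0, 0, 0], [0.067, -0.392, 0.003, 0, 0, 0, 0], [0.108, -0.386, 0.003, 0, 0, 0, 0], [0.147, -0.372, 0.003, 0, 0, 0, 0], [0.183, -0.35, 0.003, 0, 0, 0, 0], [0.213, -0.321, 0.003, 0, 0, 0, 0], [0.236, -0.286, 0.003, 0, 0, 0, 0], [0.252, -0.248, 0.003, 0, 0, 0, 0]]
```

apply_moves --pt "-0.027 -0.012 0 0 0 0 0" --pt "-0.063 -0.034 0 0 0 0 0" --pt "-0.093 -0.063 0 0 0 0 0" --pt "-0.116 -0.098 0 0 0 0 0" --pt "-0.132 -0.136 0 0 0 0 0" --pt "-0.139 -0.178 0 0 0 0 0" --pt "-0.138 -0.219 0 0 0 0 0" --pt "-0.128 -0.26 0 0 0 0 0" --pt "-0.11 -0.298 0 0 0 0 0" --pt "-0.084 -0.331 0 0 0 0 0" --pt "-0.052 -0.358 0 0 0 0 0" --pt "-0.015 -0.377 0 0 0 0 0" --pt "0.025 -0.389 0 0 0 0 0" --pt "0.067 -0.392 0 0 0 0 0" --pt "0.108 -0.386 0 0 0 0 0" --pt "0.147 -0.372 0 0 0 0 0" --pt "0.183 -0.35 0 0 0 0 0" --pt "0.213 -0.321 0 0 0 0 0" --pt "0.236 -0.286 0 0 0 0 0"

```text
time_s: 14.65
tool_pos: [0.5902, -0.1137, 0.1127]
tool_rot: [-179.9, 0.2, 7.6]
force: [-1.7, 4.1, 8.2]
grip_width: 0.0158
grasp_force: 12.0
```

```bash
python3 - <<'E'
from h import *
carr();print(ang());go()
E
```

```text
carr 0.584 [ 4.375 -5.625] feed mm 18.26 perp px 0.22
(np.float64(0.04042851761554922), np.float64(34.062851112021015))
now 14.7 [ 0.5913 -0.1154  0.1128] [-1.799e+02  1.000e-01  7.500e+00] F [0.4 2.  8. ] w 0.0156 12.0
```

apply_moves --pt "0.215 -0.31 -0.01 0 0 0 0.4" --pt "0.215 -0.31 -0.01 0 0 0 0.4" --pt "0.215 -0.31 -0.01 0 0 0 0.4" --pt "0.215 -0.31 -0.2 0 0 0 0.4" --pt "0.215 -0.31 -0.4 0 0 0 0.4" --pt "0.215 -0.31 -0.4 0 0 0 0.4"

```text
time_s: 15.3
tool_pos: [0.6274, -0.0501, 0.1972]
tool_rot: [179.8, -0.3, 7.4]
force: [0.7, 0.8, 1.4]
grip_width: 0.0345
grasp_force: 0.0
```

```bash
python3 - <<'E'
from h import *
carr();go((.5322,.137,.18,-3),(.5322,.08,.18,-3))
E
```

```text
carr 0.315 [-8. 10.] feed mm -32.8 perp px -0.57
now 15.35 [ 0.626  -0.0502  0.1944] [ 1.799e+02 -1.000e-01  7.400e+00] F [-0.5  0.   0.1] w 0.0346 0.0
[-0.345 -0.989  0.072] 0.121
[-0.382 -0.706  0.072] 0.121
```

I made a mistake there: the release call carried a stale shift of about 75 mm. The motion was above everything and toward the wheel's slack side. I'll move clear and check the carriage.

apply_moves --pt "-0.345 -0.98 0.05 0 0 0.121 0.5" --pt "-0.345 -0.98 0.05 0 0 0.121 0.5" --pt "-0.345 -0.98 0.05 0 0 0.121 0.5" --pt "-0.345 -0.98 0.05 0 0 0.121 0.5" --pt "-0.345 -0.98 0.05 0 0 0.121 0.5" --pt "-0.345 -0.98 0.05 0 0 0.121 0.5" --pt "-0.345 -0.98 0.05 0 0 0.121 0.5"

```text
time_s: 16.05
tool_pos: [0.5318, 0.1341, 0.1812]
tool_rot: [179.9, 0.1, -3.1]
force: [0.3, -0.2, 0.4]
grip_width: 0.0432
grasp_force: 0.0
```

```bash
python3 - <<'E'
from h import *
im=carr();cv2.imwrite("pics/s5.png",im)
cv2.imwrite("pics/c5.png",cv2.resize(im[100:325,170:400],(613,600),interpolation=cv2.INTER_CUBIC))
go((.5322,.137,.062,-3))
E
```

```text
carr 0.945 [ 4.125 -5.5  ] feed mm 17.62 perp px 0.09
now 16.1 [0.5322 0.1338 0.1814] [ 1.799e+02  1.000e-01 -3.100e+00] F [ 0.6 -0.8 -0.4] w 0.0435 0.0
[-0.001 -0.016  0.597] -0.002
```

View pics/c5.png

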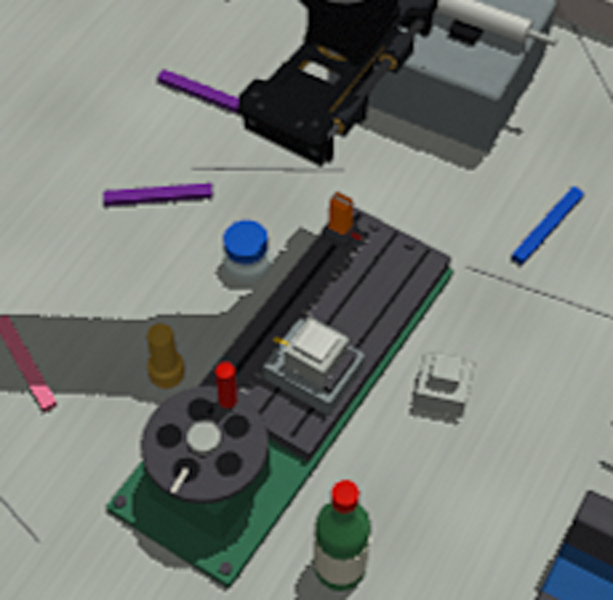

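The carriage has been fed 17.6 mm, which is what the wheel angle also gives. The handle only fell back into the slack, and everything else stands as before. Now the stop, at crop (341,214).

apply_moves --pt "0 -0.016 0.25 0 0 0 0.5" --pt "0 -0.016 0.45 0 0 0 0.5" --pt "0 -0.016 0.57 0 0 0 0.5" --pt "0 -0.016 0.597 0 0 0 0.5" --pt "0 -0.016 0.597 0 0 0 0.5" --pt "0 -0.016 0.597 0 0 0 0" --pt "0 -0.016 0.597 0 0 0 0" --pt "0 -0.016 0.597 0 0 0 0" --pt "0 -0.016 0.597 0 0 0 0" --pt "0 -0.016 0.597 0 0 0 0" --grip_force 10

```text
time_s: 17.1
tool_pos: [0.5326, 0.1403, 0.0637]
tool_rot: [-180.0, -0.1, -2.9]
force: [0.8, 0.2, 2.4]
grip_width: 0.0159
grasp_force: 10.0
```

```bash
python3 - <<'E'
from h import *
go()
p=(.5659,-.0158,-.052)
c,s=np.cos(p[2]),np.sin(p[2])
S=lambda w:((w[0]-p[0])*c+(w[1]-p[1])*s,-(w[0]-p[0])*s+(w[1]-p[1])*c)
print('stop',S(env.get_obs()['tool_pos']))
# yellow pointer in both cameras, before and now
im=viewer.read_camera("top")[...,::-1].copy();cv2.imwrite("pics/top6.png",im)
for n,cam_ in(("scene0","scene"),("s5","scene"),("top0","top"),("top6","top")):
    a=cv2.imread(f"pics/{n}.png").astype(int);b,g,r=a[...,0],a[...,1],a[...,2]
    w=np.clip((r+g)/2-b-50,0,None)
    u,v=(272,230) if cam_=="scene" else (293,213)
    q=w[v-10:v+10,u-10:u+10]; yy,xx=np.mgrid[v-10:v+10,u-10:u+10]
    if q.sum()>0:
        P=((q*xx).sum()/q.sum(),(q*yy).sum()/q.sum());print(n,P,q.sum(),np.round(S(p2w(cam_,*P,.052)),4))
E
```

```text
now 17.1 [0.5326 0.1403 0.0637] [-1.8e+02 -1.0e-01 -2.9e+00] F [0.8 0.2 2.4] w 0.0159 10.0
stop (np.float64(-0.04137606129173776), np.float64(0.15413150122839642))
scene0 (np.float64(270.30937713894593), np.float64(232.70704996577686)) 730.5 [-0.0162 -0.0071]
s5 (np.float64(275.193588162762), np.float64(227.64118372379778)) 405.5 [-0.0141  0.0108]
top0 (np.float64(296.2196452933151), np.float64(211.01091405184175)) 366.5 [-0.012  -0.0051]
top6 (np.float64(290.32107843137254), np.float64(209.85294117647058)) 204.0 [-0.0097  0.0128]
```

apply_moves --pt "0 0.1 0 0 0 0 0" --pt "0 0.2 0 0 0 0 0" --pt "0 0.3 0 0 0 0 0" --pt "0 0.4 0 0 0 0 0" --pt "0 0.5 0 0 0 0 0" --pt "0 0.6 0 0 0 0 0" --pt "0 0.67 0 0 0 0 0" --pt "0 0.7 0 0 0 0 0" --pt "0 0.7 0 0 0 0 0" --pt "0 0.7 0 0 0 0 0"

```text
time_s: 18.15
tool_pos: [0.5234, -0.0008, 0.0636]
tool_rot: [179.9, 0.2, -3.0]
force: [-5.7, -2.1, 9.0]
grip_width: 0.0159
grasp_force: 10.0
```

```bash
cat > ptr.py <<'E'
from h import *
import sys
p=(.5659,-.0158,-.052);c,s=np.cos(p[2]),np.sin(p[2])
S=lambda w:((w[0]-p[0])*c+(w[1]-p[1])*s,-(w[0]-p[0])*s+(w[1]-p[1])*c)
go();print('stop',S(env.get_obs()['tool_pos']))
tiles=[]
for cm,(u,v) in(("scene",(272,228)),("top",(291,213))):
    a=viewer.read_camera(cm)[...,::-1].copy();cv2.imwrite(f"pics/{cm}_{sys.argv[1]}.png",a)
    tiles.append(cv2.resize(a[v-20:v+20,u-20:u+20],(400,400),interpolation=cv2.INTER_CUBIC))
    a=a.astype(int);b,g,r=a[...,0],a[...,1],a[...,2];yy,xx=np.mgrid[v-12:v+12,u-12:u+12]
    for n,w,z in(("yellow",np.minimum(r,g)-b-50,.052),("red",(r-2*g-20)*(r>60),.052)):
        q=np.clip(w,0,None)[v-12:v+12,u-12:u+12]
        if q.sum()>0:
            P=((q*xx).sum()/q.sum(),(q*yy).sum()/q.sum());print(cm,n,np.round(P,1),int(q.sum()),np.round(S(p2w(cm,*P,z)),4))
cv2.imwrite(f"pics/c{sys.argv[1]}.png",np.hstack(tiles))
E
python3 ptr.py 7
```

```text
now 18.15 [ 0.5234 -0.0008  0.0636] [179.9   0.2  -3. ] F [-5.7 -2.1  9. ] w 0.0159 10.0
stop (np.float64(-0.0432350734879954), np.float64(0.012730390495490379))
scene yellow [274.3 227.3] 238 [-0.0164  0.0104]
scene red [271.9 228.3] 254 [-0.0197  0.0052]
```

View pics/c7.png

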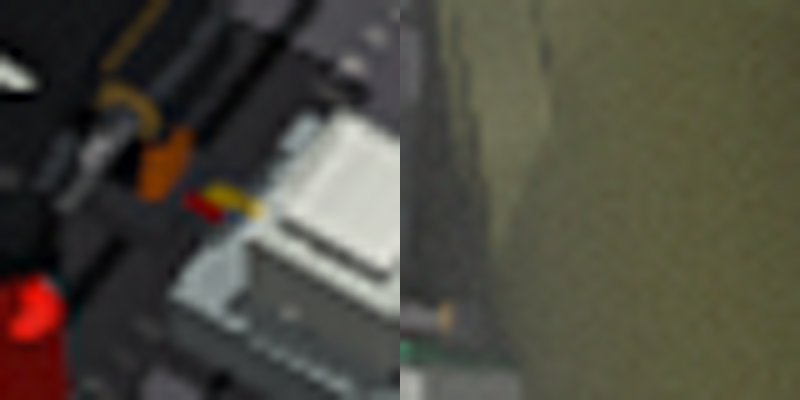

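The red pointer, at crop (205,205), is right beside the yellow one at (235,198). The red pointer's height decides the parallax, so I'll calibrate it from the earlier picture, where the stop's y is known from the gripper.

```bash
python3 - <<'E'
from h import *
p=(.5659,-.0158,-.052);c,s=np.cos(p[2]),np.sin(p[2])
S=lambda w:((w[0]-p[0])*c+(w[1]-p[1])*s,-(w[0]-p[0])*s+(w[1]-p[1])*c)
def red(f,u,v,h=10):
    a=cv2.imread(f).astype(int);b,g,r=a[...,0],a[...,1],a[...,2];yy,xx=np.mgrid[v-h:v+h,u-h:u+h]
    q=np.clip((r-2*g-20)*(r>60)*(g<60)*(b<60),0,None)[v-h:v+h,u-h:u+h]; k=q>0
    return (q*xx).sum()/q.sum(),(q*yy).sum()/q.sum(),k.sum()
for f,u,v in(("pics/scene0.png",304,187),("pics/s5.png",304,189),("pics/scene_7.png",271,228)):
    P=red(f,u,v,7);print(f,np.round(P,2),[(z,np.round(S(p2w("scene",P[0],P[1],z)),4).tolist()) for z in(.032,.042,.052,.062,.071)])
E
```

```text
pics/scene0.png [302.94 187.93   6.  ] [(0.032, [-0.0257, 0.1595]), (0.042, [-0.0222, 0.153]), (0.052, [-0.0187, 0.1465]), (0.062, [-0.0152, 0.1399]), (0.071, [-0.0121, 0.134])]
pics/s5.png [303.13 188.23   6.  ] [(0.032, [-0.0248, 0.159]), (0.042, [-0.0213, 0.1524]), (0.052, [-0.0178, 0.1459]), (0.062, [-0.0143, 0.1394]), (0.071, [-0.0112, 0.1335])]
pics/scene_7.png [271.92 228.28   5.  ] [(0.032, [-0.0267, 0.0153]), (0.042, [-0.0232, 0.0102]), (0.052, [-0.0197, 0.0052]), (0.062, [-0.0162, 0.0001]), (0.071, [-0.013, -0.0044])]
```

Both routes put the yellow pointer near y 10.5 mm and the stop at 12.7 mm. I'll move 2 mm more, let go and check unoccluded.

apply_moves --pt "0 0.011 0 0 0 0 0" --pt "0 0.011 0 0 0 0 0" --pt "0 0.011 0 0 0 0 0" --pt "0 0.011 0 0 0 0 0.4" --pt "0 0.011 0 0 0 0 0.4" --pt "0 0.011 0 0 0 0 0.4" --pt "0 0.011 -0.2 0 0 0 0.4" --pt "0 0.011 -0.4 0 0 0 0.4" --pt "0 0.011 -0.65 0 0 0 0.4" --pt "0 0.011 -0.65 0 0 0 0.4"

```text
time_s: 19.25
tool_pos: [0.5292, -0.0024, 0.1998]
tool_rot: [179.9, -0.7, -3.0]
force: [1.9, 1.4, -0.2]
grip_width: 0.0348
grasp_force: 0.0
```

apply_moves --pt "0 -0.9 -0.2 0 0 0 0.4" --pt "0 -0.9 -0.2 0 0 0 0.4" --pt "0 -0.9 -0.2 0 0 0 0.4" --pt "0 -0.9 -0.2 0 0 0 0.4" --pt "0 -0.9 -0.2 0 0 0 0.4"

```text
time_s: 19.75
tool_pos: [0.5333, 0.1844, 0.2338]
tool_rot: [-179.8, -0.1, -2.4]
force: [-0.3, 0.1, 0.3]
grip_width: 0.0349
grasp_force: 0.0
```

```bash
python3 ptr.py 8; python3 - <<'E'
from h import *
carr()
p=(.5659,-.0158,-.052);c,s=np.cos(p[2]),np.sin(p[2])
S=lambda w:((w[0]-p[0])*c+(w[1]-p[1])*s,-(w[0]-p[0])*s+(w[1]-p[1])*c)
# orange grip centroid: all orange pixels, before (known robot y) and now, both cameras -> travel
for cm,f0,w0,f1,w1,z in(("scene","scene0",(298,178),"scene_8",(264,219),.07),("top","top0",(243,216),"top_8",(293,220),.08)):
    r=[]
    for f,(u,v) in((f0,w0),(f1,w1)):
        a=cv2.imread(f"pics/{f}.png");h=cv2.cvtColor(a,cv2.COLOR_BGR2HSV)
        m=(h[...,0]>5)&(h[...,0]<17)&(h[...,1]>140)&(h[...,2]>80);q=np.argwhere(m[v-14:v+14,u-11:u+11])
        P=q.mean(0)[::-1]+[u-11,v-14];r.append(S(p2w(cm,*P,z)));print(cm,f,len(q),P.round(1),np.round(r[-1],4))
    print('travel',r[0][1]-r[1][1])
E
```

```text
now 19.75 [0.5333 0.1844 0.2338] [-1.798e+02 -1.000e-01 -2.400e+00] F [-0.3  0.1  0.3] w 0.0349 0.0
stop (np.float64(-0.042950199182400076), np.float64(0.19821305501574393))
scene yellow [271.1 223.7] 1055 [-0.0283  0.015 ]
scene red [271.5 227.5] 318 [-0.0217  0.0064]
top yellow [290.3 210.3] 159 [-0.011   0.0129]
carr 0.951 [ 4.125 -5.5  ] feed mm 17.62 perp px 0.09
scene scene0 99 [297.3 180. ] [-0.0369  0.1482]
scene scene_8 106 [265.2 220.2] [-0.0388  0.0063]
travel 0.14190688054380562
top top0 36 [241.6 215.4] [-0.0422  0.1543]
top top_8 22 [290.  219.5] [-0.0441  0.0125]
travel 0.14186433540410898
```

View pics/c8.png

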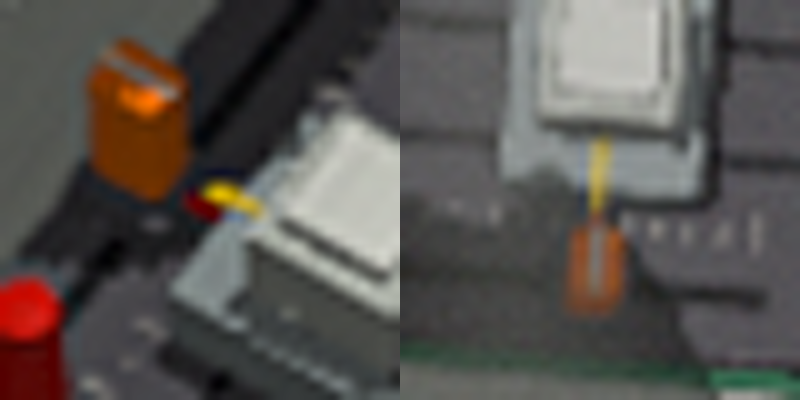

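After release, the top view shows the stop's centre line at crop x≈597 against the yellow pointer at x≈599. They agree to within about 1 mm, the feed is 17.6 mm and the arm is clear. Handing in.

```bash
python3 -c "
from cell import env
print(env.sign_off())"
```

```text
the job is handed in; nothing more can be done
None
```

The job is handed in, with no verdict shown: the stone lies flat in the tray bay, the carriage is fed about 17.6 mm, and the stop is within about 1 mm of the yellow pointer. One slip: on releasing the handle I sent a stale 75 mm shift, which only turned the wheel back into its slack, and the feed measured 17.6 mm afterwards.

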